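Clip the colour-reference rod into the reader dock

ROBOT

A 6-joint arm with a two-finger parallel gripper is mounted at the origin on the work surface. World frame = base frame: x ahead of the robot, y to its left, z up, the work surface at z = 0. Lengths are in m, angles in rad, forces in N, time in s.
With the tool pointing down it reaches from about 0.375 to 0.9 m from the base axis. Payload 3.1 kg.
Tool frame: the origin (TCP) lies on the front face of the gripper's body, between the roots of the fingers; the fingertips stand 73 mm ahead of it and the grasp point (between the pads) lies 54 mm ahead of it (manip.tips_ahead is the distance from the TCP to the fingertips, in m); z points along the fingers, y is the line along which they close (so a half turn about z gives the same grasp; the last joint's range is limited). The gripper opens to 85 mm and grips with 20 to 120 N. Pads are 22 mm wide; open, the fingers measure 114 mm over their backs; the gripper's body (76 mm by 85 mm) begins 54 mm behind the grasp point. The pads swing forward as they close: fully open they stand 13 mm farther back than shut.
Start: joints at [0.982, 0.527, 1.433, -0, 1.181, -0.178], TCP at [0.25, 0.573, 0.304] pointing down, gripper open.
Joint ranges: [-3.08, 3.08], [-0.75, 2.2], [0.22, 2.44], [-1.43, 4.57], [0, 2.65], [-2.85, 2.85]. Speed limits (rad/s): [2.79, 2.79, 3.14, 3.14, 3.14, 3.14].

INTERFACE

Orientations are given as a unit quaternion [x, y, z, w].
In Python, from station import sense, eyes, workorder, manip gives the robot as it stands.
- The arm moves only by the shell command python3 -m inch 'ROWS' [OPENING] [FORCE]. ROWS is JSON, a list of rows, each an object of numbers: "dx", "dy", "dz": the shift along the tool's x, y, z in cm; "wx", "wy", "wz": the turn, a rotation vector about the tool's x, y, z in degrees. In form: [{"dx": .., "dy": .., "dz": .., "wx": .., "wy": .., "wz": ..}, ...]. A call has 1 to 10 rows; each row shifts and turns the commanded pose from where the row before left it, along the tool's axes as they then stand; what a row does not reach is not made up. A row lasts 1/8 s, in which the tool goes at most 62.5 mm and 10.7 degrees, less where a joint would pass 70% of its speed; a pose out of reach is approached as far as the arm can. A call with a gripper value outside its range is refused whole. OPENING is the opening, from 0 (shut) to 1 (fully open), set as the call begins (- or left out, the last holds). The fingers move at their own pace and stop on an object; FORCE is the grip in N (left out, the last holds). Time passes only in rows, so rows that do not move let the fingers close. It gives the time, the measured TCP pose, the force, the opening and the grip force at its end, in the units of the state.
- sense(): the state, without advancing time (a new reading comes with each control period).
- eyes.snapshot(name): name is "scene" or "top" or "wrist"; returns the picture (420x560x3 uint8, red, green, blue); there is no depth.
- eyes.camera_params(name): a dict with "fx", "fy", "cx", "cy" (pixels), "D" ([k1, k2, p1, p2, k3] as OpenCV has them; the pictures are not rectified), "rvec" (rotation vector, rad) and "tvec" (3), from world to camera coordinates, as OpenCV has them. Camera axes: x right, y down, z forward; pixel columns grow to the right and rows downward; lengths in m; the calibration is good to about 2 mm. A picture is of the moment at which its call begins: read the wrist's pose just before it. camera_params takes no time and is no camera call; for the wrist camera it gives the pose at the moment of the call.
- workorder.sign_off(): hands the job in; it is judged then, once.
The state is a dict: "t": time; "q": joint angles; "qd": joint speeds; "tau": joint torques, N m; "tcp_pos": TCP position; "tool_rot": TCP orientation; "force": force on the tool from outside, world axes, zero at the start; "ft_torque": the same for the moment, N m; "finger_gap": opening from 0.0 (shut) to 1.0 (fully open); "gripper_force": force on a finger pad.
Only numpy, scipy, OpenCV 4.12 (cv2) and the standard library are available. Lean on these libraries where they do the work, as an engineer would, in place of code of your own. Each camera call takes 0.05 s, during which the arm holds its last target. There are 200 camera calls.

TASK

Take the rose-coloured reference rod from its wooden rest and press it sideways into both spring clips of the grey reader dock, bare end towards the orange pin but still clear of it, and let the sprung rail come back up. Then slide the rod lengthwise through the clips until it has pushed the pin right in, and let go, leaving the rod snapped home in both clips and the pin held in. Push gently: never drive the sprung rail under the clips, or the reader's sprung yellow face plate, all the way to its stops. Leave the beaker, vial and bung where they are.

Things in the scene. Friction and masses are not known exactly. Their poses are not given: they have to be found in the camera images.
- rod: Solid rose-coloured glass rod, 22 mm diameter, 180 mm long, domed ends, 170 g, with a black cap (25 mm diameter, 20 mm long) at one end. Origin on its axis at mid-length; its y axis runs along the rod towards the capped end (it may be rolled about y). It starts lying level in the wooden rest.
- nose (a point): Tip of the rod's bare domed end, on its axis, 90 mm from mid-length (rod -y).
- tail (a point): Centre of the capped end's face, on the rod axis, 90 mm from mid-length (rod +y).
- rest: Fixed wooden rest, 60 x 150 mm (x, y). Origin at the centre of its underside. Two V supports, 12 mm wide, at y = -60 and +60 mm carry the rod along its y axis, rod axis about 37 mm above the table; free below the rod between the supports down to the 6 mm base plate.
- dock: Fixed grey reader dock, base plate 70 mm (x) x 300 mm (y) x 8 mm thick. Origin at the underside, midway between the clips; z up, y along the clip line, away from the pin. Two upward-opening steel C clips, each 12 mm wide along y, centred at y = -44 and +44 mm. A seated rod lies along y at x = 0, its axis 74 mm above the origin.
- clip_pin (a point): Seat centre of the C clip nearer the pin: on the seated rod's axis at dock y = -44 mm. Sprung lips 7.5 mm above this point, 16 mm apart; flared tips 91 mm high, 18 mm out to each side. A rod lying on the lips, not snapped in, has its axis 90 mm high. Snapping both clips at once takes about 8 to 16 N; seated, they resist lengthwise sliding with 2 to 8 N in all.
- clip_far (a point): Seat centre of the other, equal clip, at dock y = +44 mm. Both clips stand on a rail, 34 mm wide, top 46 mm high between the clips, which is carried on springs: under downward load it sinks some 7 to 17 mm before the rod snaps in (maybe one clip first), then comes back up. The clip points as given do not follow it; the pin is in line only with the rail up.
- reach (a point): Point fixed to the dock on the seated rod's axis at dock y = -93 mm, the middle of the range of the black reader head (50 mm wide, 91 mm high, facing +y). The head is clamped elsewhere each time and is not measured: when the pin is right in, the nose lies within 12 mm before or beyond this point.
- rail (a joint): Height of the clips' sprung rail: 0 unloaded, negative as it sinks, bottom stops at -0.024 m. It starts to move at about 2.5 N of downward push and takes 0.7 N more per mm (about 19 N at the stops).
- plate (a joint): Travel of the yellow face plate of the reader head, 30 mm square, around the pin, towards dock -y: 0 free, stop at 0.0025 m. It is a stiff overload spring: about 2 N to start, then 3 N per mm.
- pin (a joint): Travel of the sprung orange pin, 10 mm diameter, towards dock -y: 0 free, standing 6 mm out of the yellow plate; 0.006 m right in, flush with the plate, on which it slides. Pushing it in takes 0.4 to 1.1 N, less than the clips' hold on the rod; beyond that the rod pushes the plate.
- beaker: Loose clear plastic beaker, 96 mm across, 130 mm high, bystander; origin at the centre of its underside.
- vial: Loose small glass vial, 28 mm across, 60 mm high, bystander; origin at the centre of its underside.
- bung: Loose white barrel bung, 56 mm across, 35 mm high, bystander; origin at the centre of its underside.
Mind the look-alikes: they are no part of the job. Of the things like the rod, leave any that is blue or turquoise; of the rest the larger one is meant.

How it is judged:
By the outcome, as a careful person would: the job done as asked, in the order asked, and still so for the second after the job is handed in, with the robot touching nothing.
It also fails if it takes over 67 s, if anything falls off the work surface, if the arm or the gripper's body presses on something with over 40 N, if the wrist force passes 120 N, or if a joint passes its speed limit or range.

## Working session

There is one attempt and no reset: what is moved stays moved. The work goes in short steps, Python scripts to look and compute and a shell command to move; the robot and the scene stay as the last step left them, time stands still between calls to the robot, and variables do not carry over. Pictures are saved under pics/ and viewed, at most 10 in all, crops included, and the job is handed in when it is done.

```bash
mkdir -p pics; ls; python3 - <<'E'
from station import sense, eyes, workorder, manip
import cv2, numpy as np
print(sense()); print(manip.tips_ahead)
for n in ("scene","top"):
    im=eyes.snapshot(n); cv2.imwrite(f"pics/{n}0.png",im[:,:,::-1]); np.save(f"pics/{n}0.npy",im)
    print(n,eyes.camera_params(n))
E
```

```text
pics
{'t': 0.0, 'q': array([ 9.81492670e-01,  5.28497762e-01,  1.43391743e+00,  1.75243703e-05,
        1.18141970e+00, -1.78508759e-01]), 'qd': array([-0.00385051,  0.00237747,  0.00017729,  0.00084608,  0.00291946,
       -0.00098371]), 'tau': array([-5.89371175e-04, -4.42348838e+01, -1.78026152e+01, -1.82335521e-04,
        8.42597539e-03, -8.93291201e-06]), 'tcp_pos': array([0.24923872, 0.57253129, 0.30290923]), 'tool_rot': array([ 2.03959408e-01,  9.78978704e-01, -1.03647800e-03, -4.27423114e-04]), 'force': array([0.70163031, 0.75550306, 0.03253098]), 'ft_torque': array([ 0.00600332, -0.00726084,  0.02429839]), 'gripper_force': 0.0, 'finger_gap': 0.9984404413690211}
0.0726
scene {'fx': 391.32024812838796, 'fy': 391.32024812838796, 'cx': 282.3781726402054, 'cy': 210.79825379822304, 'D': array([0.01522547, 0.        , 0.        , 0.        , 0.        ]), 'rvec': array([ 1.46566529,  2.35460594, -0.64005783]), 'tvec': array([ 0.24398435, -0.34953001,  1.20777792])}
top {'fx': 501.82356903225264, 'fy': 501.82356903225264, 'cx': 285.66681942006016, 'cy': 214.4380530694728, 'D': array([-0.18211459,  0.        ,  0.        ,  0.        ,  0.        ]), 'rvec': array([ 2.17537651, -2.11293962,  0.16375376]), 'tvec': array([-0.01785845,  0.54265538,  1.08251921])}
```

View pics/scene0.png

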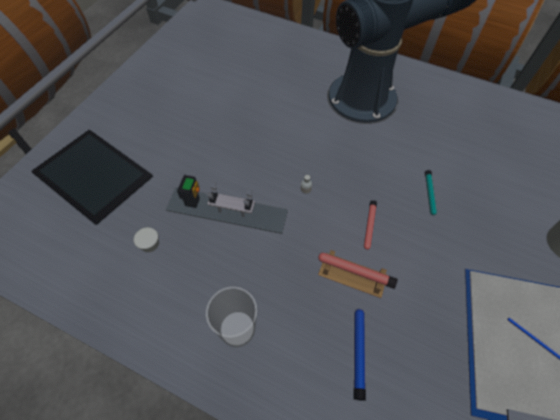

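View pics/top0.png

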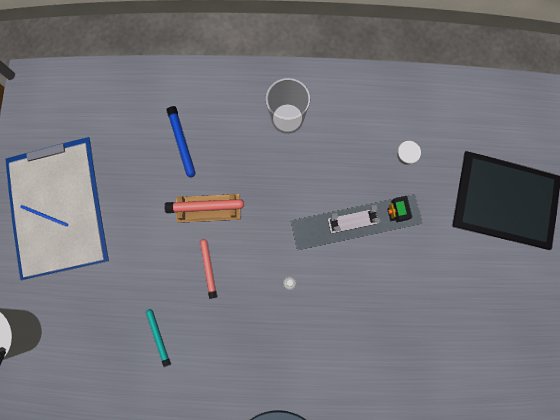

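The rods in the top view are:
- large rose rod on the wooden rest at (205,206)
- small rose rod at (208,268)
- blue rod at (180,142)
- turquoise rod at (158,337)

The one meant is at (205,206): it is rose, the larger of the two, and lies in the rest with its cap to the left at (169,207). The dock runs from (295,235) to (420,208), with the reader head and pin on the right at (398,209).

```bash
cat > h.py <<'E'
import cv2, numpy as np
from scipy.spatial.transform import Rotation as R
from station import sense, eyes
def grab(n,name=None):
    p=eyes.camera_params(n); im=eyes.snapshot(n)
    if name: cv2.imwrite(f"pics/{name}.png",im[:,:,::-1])
    return im,p
def K(p): return np.array([[p['fx'],0,p['cx']],[0,p['fy'],p['cy']],[0,0,1.]])
def rays(p,uv):
    n=cv2.undistortPoints(np.float64(uv).reshape(-1,1,2),K(p),p['D']).reshape(-1,2)
    M=cv2.Rodrigues(p['rvec'])[0]
    return -M.T@p['tvec'], np.c_[n,np.ones(len(n))]@M
def plane(p,uv,z):
    c,d=rays(p,uv); return c+d*((z-c[2])/d[:,2])[:,None]
def proj(p,X): return cv2.projectPoints(np.float64(X).reshape(-1,3),p['rvec'],p['tvec'],K(p),p['D'])[0].reshape(-1,2)
def hsv(im): return cv2.cvtColor(im,cv2.COLOR_RGB2HSV)
def blobs(m,amin=15):
    n,l,s,c=cv2.connectedComponentsWithStats(m.astype(np.uint8))
    return sorted([(s[i,4],c[i].round(1),l==i) for i in range(1,n) if s[i,4]>=amin],key=lambda a:-a[0])
def rect(m):
    ys,xs=np.nonzero(m); return cv2.minAreaRect(np.c_[xs,ys].astype(np.float32))
def rod_mask(im):
    h=hsv(im).astype(int); return ((h[...,0]<6)|(h[...,0]>170))&(h[...,1]>85)&(h[...,2]>90)
E
python3 - <<'E'
from h import *
im=np.load('pics/top0.npy'); p=eyes.camera_params('top')
for a,c,m in blobs(rod_mask(im))[:4]:
    r=rect(m); bp=cv2.boxPoints(r); print(a,c,r, plane(p,bp,.037).round(4).tolist())
h=hsv(im)
g=(h[...,0]>55)&(h[...,0]<70)&(h[...,1]>150); 
for a,c,m in blobs(g)[:3]: print('green',a,c,plane(p,[c],.091))
o=(h[...,0]>8)&(h[...,0]<32)&(h[...,1]>150)
for a,c,m in blobs(o,4)[:6]: print('org',a,c,plane(p,[c],.074))
print(h[240,305],h[215,325],h[202,415],h[150,330])
s=np.load('pics/scene0.npy')
A=cv2.resize(im[180:310,140:270],(520,520),interpolation=cv2.INTER_CUBIC)
B=cv2.resize(im[170:260,280:430],None,fx=3.6,fy=3.6,interpolation=cv2.INTER_CUBIC)[:,:]
cv2.imwrite('pics/crop1.png',cv2.vconcat([cv2.copyMakeBorder(A[:270],0,0,0,20,0),B])[:,:,::-1])
E
```

```text
582 [207.9 205.3] ((207.9886932373047, 205.262451171875), (9.37033462524414, 70.25373077392578), 87.27368927001953) [[0.564, 0.2556, 0.037], [0.5761, 0.0957, 0.037], [0.5548, 0.0938, 0.037], [0.5425, 0.2532, 0.037]]
344 [207.1 264.7] ((207.18917846679688, 265.1351623535156), (52.93647384643555, 6.904757499694824), 80.53767395019531) [[0.4808, 0.1895, 0.037], [0.4839, 0.1742, 0.037], [0.3685, 0.1494, 0.037], [0.3654, 0.1644, 0.037]]
green 109 [400.7 207.8] [[ 0.55722186 -0.25060301  0.091     ]]
org 80 [391.9 210.5] [[ 0.55353251 -0.23484957  0.074     ]]
org 57 [ 1.  93.8] [[0.81691293 0.70552063 0.074     ]]
[105  29 106] [105  29 106] [102  31 107] [117  21 133]
```

View pics/crop1.png

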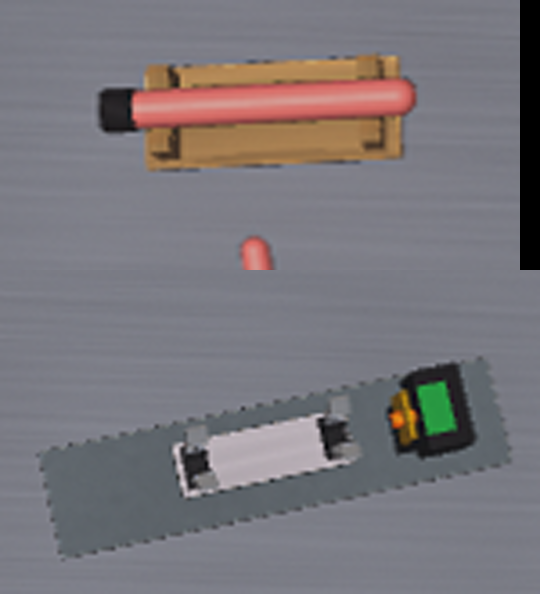

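The crop confirms the pick: the large rose rod lies in the wooden rest, black cap at the left (+y) and bare end at the right, towards the pin side. Next I move over the rest for a close wrist view.

```bash
python3 -m inch '[{"wz":10.3},{"wz":10.3},{"wz":10.3},{"wz":10.3},{"wz":10.3},{"wz":10.3}]' && python3 -m inch '[{"dx":-4.7,"dy":3.1},{"dx":-4.7,"dy":3.1},{"dx":-4.7,"dy":3.1},{"dx":-4.7,"dy":3.1},{"dx":-4.7,"dy":3.1},{"dx":-4.7,"dy":3.1},{"dx":-4.7,"dy":3.1},{"dx":-4.7,"dy":3.1},{"dx":-4.7,"dy":3.1},{}]'
python3 - <<'E'
from h import *
im,p=grab('wrist','w1'); np.save('pics/w1.npy',im); s=sense()
M=R.from_quat(s['tool_rot']).as_matrix(); print(s['tcp_pos'],M.round(3).tolist())
c,d=rays(p,[[280,210]]); print('cam',c,d, M.T@(c-s['tcp_pos']))
for a,cc,m in blobs(rod_mask(im))[:3]:
    r=rect(m); print(a,cc,r,plane(p,cv2.boxPoints(r),.037).round(4).tolist())
E
```

```text
[0.24931053 0.57264765 0.30314839] [[-0.917, 0.399, -0.001], [0.399, 0.917, -0.001], [0.0, -0.002, -1.0]]
cam [0.17639765 0.60548996 0.37381536] [[ 0.28586246 -0.13380361 -0.94891558]] [ 0.07998117  0.00087948 -0.07064675]invalid input at $[0]: expected keys dx, dy, dz, wx, wy, wz
```

View pics/w1.png

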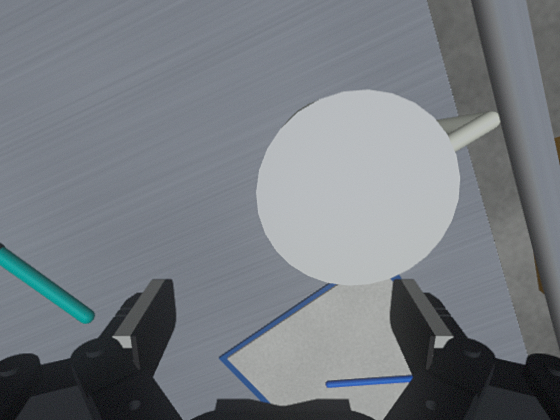

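The robot hasn't moved: the call was refused because every row needs all six keys. This picture shows the start pose, with the fingers at the bottom and an unrelated lamp shape in the middle. I'll resend with full rows.

```bash
python3 -m inch '[{"dx":0,"dy":0,"dz":0,"wx":0,"wy":0,"wz":10.3},{"dx":0,"dy":0,"dz":0,"wx":0,"wy":0,"wz":10.3},{"dx":0,"dy":0,"dz":0,"wx":0,"wy":0,"wz":10.3},{"dx":0,"dy":0,"dz":0,"wx":0,"wy":0,"wz":10.3},{"dx":0,"dy":0,"dz":0,"wx":0,"wy":0,"wz":10.3},{"dx":0,"dy":0,"dz":0,"wx":0,"wy":0,"wz":10.3}]' && python3 -m inch '[{"dx":-4.7,"dy":3.1,"dz":0,"wx":0,"wy":0,"wz":0},{"dx":-4.7,"dy":3.1,"dz":0,"wx":0,"wy":0,"wz":0},{"dx":-4.7,"dy":3.1,"dz":0,"wx":0,"wy":0,"wz":0},{"dx":-4.7,"dy":3.1,"dz":0,"wx":0,"wy":0,"wz":0},{"dx":-4.7,"dy":3.1,"dz":0,"wx":0,"wy":0,"wz":0},{"dx":-4.7,"dy":3.1,"dz":0,"wx":0,"wy":0,"wz":0},{"dx":-4.7,"dy":3.1,"dz":0,"wx":0,"wy":0,"wz":0},{"dx":-4.7,"dy":3.1,"dz":0,"wx":0,"wy":0,"wz":0},{"dx":0,"dy":3.1,"dz":0,"wx":0,"wy":0,"wz":0},{"dx":0,"dy":0,"dz":0,"wx":0,"wy":0,"wz":0}]'
python3 - <<'E'
from h import *
im,p=grab('wrist','w2'); np.save('pics/w2.npy',im); s=sense()
M=R.from_quat(s['tool_rot']).as_matrix(); print(s['tcp_pos'],M.round(3).tolist())
for a,cc,m in blobs(rod_mask(im))[:3]:
    r=rect(m); print(a,cc,r,plane(p,cv2.boxPoints(r),.037).round(4).tolist())
E
```

```text
t: 0.9
tcp_pos: [0.2494, 0.5728, 0.3035]
tool_rot: [0.68, 0.733, -0.0, 0.0]
force: [0.5, -0.1, -0.1]
finger_gap: 0.999
gripper_force: 0.0
t: 2.15
tcp_pos: [0.5603, 0.2199, 0.3036]
tool_rot: [0.679, 0.734, 0.001, 0.0]
force: [-1.0, 0.7, -0.2]
finger_gap: 1.0
gripper_force: 0.0
[0.55833136 0.22047293 0.30327287] [[-0.08, 0.997, -0.001], [0.997, 0.08, -0.0], [-0.0, -0.001, -1.0]]
2041 [278.5 217.6] ((278.0, 220.5), (157.0, 24.0), 90.0) [[0.5437, 0.2518, 0.037], [0.5652, 0.2535, 0.037], [0.579, 0.0928, 0.037], [0.5543, 0.0908, 0.037]]
932 [147.6 204.9] ((146.56851196289062, 205.39328002929688), (15.627768516540527, 121.74803161621094), 82.09283447265625) [[0.3779, 0.1781, 0.037], [0.4905, 0.2035, 0.037], [0.4927, 0.1884, 0.037], [0.3786, 0.1626, 0.037]]
```

View pics/w2.png

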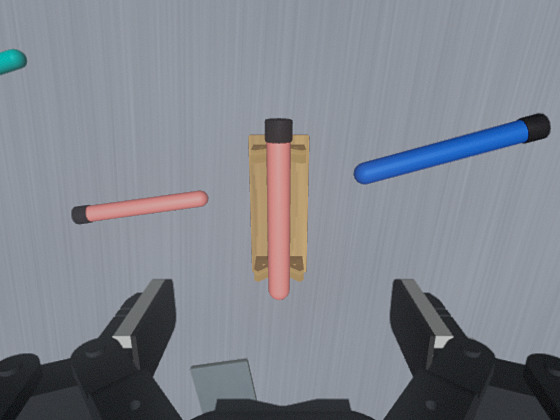

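The large rose rod lies in the rest, axis at u≈279, cap at (279,130) and nose tip at (279,299). The small rose rod at (140,207) and the blue one at (450,150) are decoys. Next is a close view of the dock before I grasp.

```bash
python3 -m inch '[{"dx":-5.4,"dy":-0.7,"dz":0.8,"wx":0,"wy":0,"wz":0},{"dx":-5.4,"dy":-0.7,"dz":0.8,"wx":0,"wy":0,"wz":0},{"dx":-5.4,"dy":-0.7,"dz":0.8,"wx":0,"wy":0,"wz":0},{"dx":-5.4,"dy":-0.7,"dz":0.8,"wx":0,"wy":0,"wz":0},{"dx":-5.4,"dy":-0.7,"dz":0.8,"wx":0,"wy":0,"wz":0},{"dx":-5.4,"dy":-0.7,"dz":0.8,"wx":0,"wy":0,"wz":0},{"dx":0,"dy":0,"dz":0,"wx":0,"wy":0,"wz":0},{"dx":0,"dy":0,"dz":0,"wx":0,"wy":0,"wz":0}]'
python3 - <<'E'
from h import *
im,p=grab('wrist','w3'); np.save('pics/w3.npy',im); s=sense(); np.save('pics/w3p.npy',p,allow_pickle=True)
print(s['tcp_pos'])
h=hsv(im)
o=(h[...,0]>5)&(h[...,0]<32)&(h[...,1]>150)
for a,c,m in blobs(o,10)[:4]: print('org',a,c,plane(p,[c],.074))
w=(h[...,2]>150)&(h[...,1]<30)
for a,c,m in blobs(w,100)[:4]: print('white',a,c,rect(m),plane(p,cv2.boxPoints(rect(m)),.046).round(4).tolist())
E
```

```text
t: 3.2
tcp_pos: [0.5417, -0.1041, 0.2558]
tool_rot: [0.678, 0.735, -0.0, -0.001]
force: [-0.1, 1.0, -0.2]
finger_gap: 1.001
gripper_force: 0.0
[ 0.54191335 -0.10368456  0.25592064]
org 1068 [284.8 359.9] [[ 0.55459895 -0.23565571  0.074     ]]
white 179503 [279.9 178.3] ((279.5, 209.5), (419.0, 559.0), 90.0) [[0.3458, 0.0135, 0.046], [0.7121, 0.0435, 0.046], [0.8202, -0.3022, 0.046], [0.2936, -0.3458, 0.046]]
white 242 [556.5  87. ] ((555.5, 86.5), (45.0, 7.0), 90.0) [[0.7201, 0.005, 0.046], [0.7248, 0.0054, 0.046], [0.7344, -0.024, 0.046], [0.7295, -0.0243, 0.046]]
white 175 [295.  324.5] ((294.70001220703125, 323.6000061035156), (21.466251373291016, 12.074767112731934), 26.56505012512207) [[0.5515, -0.2217, 0.046], [0.5552, -0.2104, 0.046], [0.5729, -0.2187, 0.046], [0.5692, -0.2302, 0.046]]
white 149 [441.1 340.8] ((443.0, 341.5), (11.0, 18.0), 90.0) [[0.6859, -0.2223, 0.046], [0.7016, -0.2208, 0.046], [0.7041, -0.2322, 0.046], [0.6882, -0.2337, 0.046]]
```

View pics/w3.png

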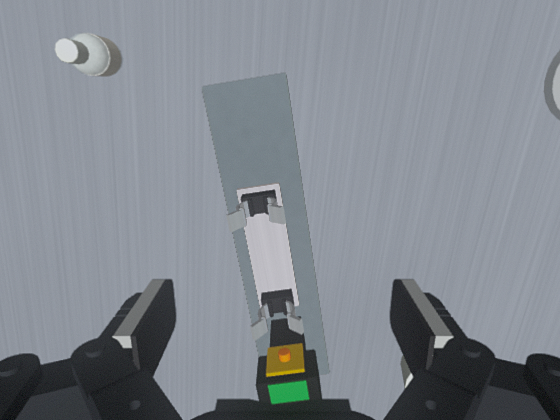

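```bash
python3 - <<'E'
from h import *
im=np.load('pics/w3.npy'); p=np.load('pics/w3p.npy',allow_pickle=True).item(); h=hsv(im).astype(int)
for u,v in [(250,130),(150,130),(350,200),(270,250),(236,220),(276,213),(261,200),(284,354),(297,365)]: print((u,v),h[v,u],im[v,u])
def run(mask,rows,u0):
    L=[]
    for v in rows:
        r=mask[v]; a=u0(v)
        i=j=int(a)
        while i>0 and r[i-1]: i-=1
        while j<559 and r[j+1]: j+=1
        L.append((v,i-.5,j+.5))
    return np.array(L)
g=cv2.GaussianBlur(im,(3,3),0).astype(int)
base=(g[...,0]<106)&(g[...,0]>70)&(g[...,2]<125)   # refine by prints
B=run(base,range(95,180,3),lambda v:246+(v-80)*.14)
rail=h[...,2]>170
Rl=run(g[...,0]>185,range(235,282,3),lambda v:265+(v-235)*.12)
def ln(P):
    d=np.polyfit(P[:,1],P[:,0],1); return d
for nm,L,z in(('base',B,.008),('rail',Rl,.046)):
    a=plane(p,L[:,[1,0]],z); b=plane(p,L[:,[2,0]],z); 
    la,lb=ln(a),ln(b); m=(la+lb)/2
    print(nm,'slopes',la[0],lb[0],'x at y=-.15',np.polyval(m,-.15),'width',(np.polyval(lb,-.1)-np.polyval(la,-.1))*np.cos(np.arctan(m[0])), L[[0,-1]].tolist())
o=(h[...,0]>5)&(h[...,0]<14)&(h[...,1]>150)
for a,c,m in blobs(o,10)[:2]: print('pin',a,c,plane(p,[c],.074))
# base far end
pts=plane(p,[(203,86),(286.5,73)],.008); print(pts)
for q in [((236,220),(276,213)),((259,322),(295,316))]: print('flare mids',plane(p,[np.mean(q,0)],.088), plane(p,q,.088).round(4).tolist())
s=cv2.resize(im[170:410,200:340],None,fx=2.5,fy=2.5,interpolation=cv2.INTER_CUBIC); cv2.imwrite('pics/crop2.png',s[:,:,::-1])
E
```

```text
(250, 130) [101  35 139] [120 132 139]
(150, 130) [107  25 164] [148 155 164]
(350, 200) [108  29 160] [142 149 160]
(270, 250) [130  12 193] [187 184 193]
(236, 220) [100  14 161] [152 158 161]
(276, 213) [102   8 157] [152 155 157]
(261, 200) [113  14  71] [67 68 71]
(284, 354) [ 14 198 157] [157  91  35]
(297, 365) [ 23 201 132] [132 108  28]
base slopes -0.19989765227894712 -0.2007811022759544 x at y=-.15 0.5309469677424562 width 0.0008689276388624887 [[95.0, 247.5, 248.5], [179.0, 258.5, 259.5]]
rail slopes -0.20879606234498974 -0.24110477379276898 x at y=-.15 0.5345800565639773 width 0.029999845041462747 [[235.0, 251.5, 286.5], [280.0, 255.5, 293.5]]
pin 52 [283.5 351.2] [[ 0.55283982 -0.22728847  0.074     ]]
[[ 0.47113329 -0.02878479  0.008     ]
 [ 0.53764414 -0.0133501   0.008     ]]
flare mids [[ 0.52428039 -0.10857277  0.088     ]] [[0.5109, -0.1122, 0.088], [0.5376, -0.105, 0.088]]
flare mids [[ 0.54471003 -0.18791882  0.088     ]] [[0.5315, -0.1916, 0.088], [0.5578, -0.1842, 0.088]]
```

View pics/crop2.png

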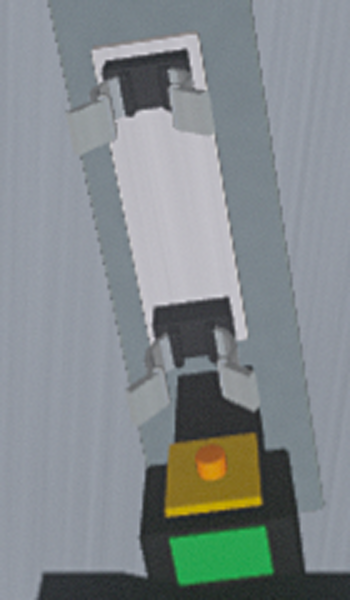

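The crop shows both clips with their flares: far clip centre at crop (141,123), near clip at (194,396). The pin is at (210,462), in the middle of the yellow plate, with the green-topped head behind it.

```bash
python3 - <<'E'
from h import *
p=np.load('pics/w3p.npy',allow_pickle=True).item()
f=lambda a:np.array(a,float)/2.5+[200,170]
F=plane(p,f([(68,112),(80,155),(205,92),(213,133)]),.091); N=plane(p,f([(128,386),(143,427),(247,362),(257,410)]),.091)
print(F.round(4).tolist(),N.round(4).tolist())
for C in(F,N): print('width',np.linalg.norm(C[:2].mean(0)-C[2:].mean(0)))
a,b=F.mean(0),N.mean(0); d=a-b; L=np.linalg.norm(d[:2]); print(a,b,L,d/L,'mid',(a+b)/2)
d=d[:2]/L; m=((a+b)/2)[:2]
bot=plane(p,f([(168,445),(262,433)]),.059); top=plane(p,f([(260,503),(165,515)]),.089)
for P in (bot,top): 
  for q in P: print('plate dock y',(q[:2]-m)@d,'x',(q[:2]-m)@[d[1],-d[0]])
rl=plane(p,f([(93,50),(199,35),(150,335),(244,338)]),.046)
for q in rl: print('rail y',(q[:2]-m)@d,'x',(q[:2]-m)@[d[1],-d[0]])
# base corners
for q in plane(p,[(203,86),(286.5,73),(329,373)],.008): print('base y',(q[:2]-m)@d,'x',(q[:2]-m)@[d[1],-d[0]])
E
```

```text
[[0.5052, -0.1079, 0.091], [0.5089, -0.12, 0.091], [0.5412, -0.0993, 0.091], [0.5443, -0.1107, 0.091]] [[0.526, -0.192, 0.091], [0.5313, -0.2059, 0.091], [0.5602, -0.181, 0.091], [0.5647, -0.1972, 0.091]]
width 0.036855526300838624
width 0.03527074270110889
[ 0.52489133 -0.10944778  0.091     ] [ 0.54555025 -0.19402533  0.091     ] 0.0870640759363252 [-2.37284173e-01  9.71440282e-01  1.59397405e-16] mid [ 0.53522079 -0.15173656  0.091     ]
plate dock y -0.08413972558817255 x -0.015968991906407166
plate dock y -0.08434747656182502 x 0.01653290563398653
plate dock y -0.08637606339840193 x 0.013908664036547322
plate dock y -0.0862500802041719 x -0.01604933047936314
rail y 0.05431410939959521 x -0.016413344492395524
rail y 0.053890333150879696 x 0.016982315892300853
rail y -0.04874483522871595 x -0.016728748918414593
rail y -0.054998837097946396 x 0.015134385045074956
base y 0.13464725117271908 x -0.033082668312413334
base y 0.13385915503320464 x 0.03519105415953673
base y -0.16444464615262713 x 0.03361973962968281
```

The dock fit is consistent: clip spacing is 87 mm where 88 is expected. The frame centre is (0.535,-0.152), tilted 13.7°, and the plate is at dock y≈-85 mm. I'll grasp the rod about 20 mm to the nose side of mid-length, so it seats with its nose clear of the pin.

```bash
python3 -m inch '[{"dx":5.29,"dy":0.8,"dz":0.5,"wx":0,"wy":0,"wz":0},{"dx":5.29,"dy":0.8,"dz":0.5,"wx":0,"wy":0,"wz":0},{"dx":5.29,"dy":0.8,"dz":0.5,"wx":0,"wy":0,"wz":0},{"dx":5.29,"dy":0.8,"dz":0.5,"wx":0,"wy":0,"wz":0},{"dx":5.3,"dy":0.82,"dz":0.6,"wx":0,"wy":0,"wz":0},{"dx":0,"dy":0,"dz":3,"wx":0,"wy":0,"wz":0},{"dx":0,"dy":0,"dz":0,"wx":0,"wy":0,"wz":0},{"dx":0,"dy":0,"dz":0,"wx":0,"wy":0,"wz":0}]'
python3 - <<'E'
from h import *
s=sense(); print(s['tcp_pos'],s['tool_rot'])
im,p=grab('wrist','w4')
for a,cc,m in blobs(rod_mask(im))[:2]:
    r=rect(m); print(a,cc,r,plane(p,cv2.boxPoints(r),.037).round(4).tolist())
E
```

```text
t: 4.25
tcp_pos: [0.561, 0.1622, 0.2006]
tool_rot: [0.677, 0.736, 0.0, 0.0]
force: [-0.0, 0.1, 1.1]
finger_gap: 1.0
gripper_force: 0.0
[0.56101558 0.16223121 0.20060203] [6.77350668e-01 7.35660263e-01 1.60966023e-04 1.55353171e-04]
4950 [282.8 179.8] ((283.0, 185.5), (241.0, 36.0), 90.0) [[0.5438, 0.2534, 0.037], [0.5648, 0.2551, 0.037], [0.5807, 0.0934, 0.037], [0.5548, 0.0912, 0.037]]
2034 [ 93.7 171.8] ((91.33514404296875, 171.56405639648438), (22.980960845947266, 178.83154296875), 82.55258178710938) [[0.3822, 0.1759, 0.037], [0.493, 0.2002, 0.037], [0.4948, 0.1857, 0.037], [0.3818, 0.1608, 0.037]]
```

```bash
python3 -m inch '[{"dx":0,"dy":0,"dz":3.5,"wx":0,"wy":0,"wz":0},{"dx":0,"dy":0.05,"dz":3.5,"wx":0,"wy":0,"wz":0},{"dx":0,"dy":0,"dz":2.5,"wx":0,"wy":0,"wz":0},{"dx":0,"dy":0,"dz":1.4,"wx":0,"wy":0,"wz":0},{"dx":0,"dy":0,"dz":0,"wx":0,"wy":0,"wz":0},{"dx":0,"dy":0,"dz":0,"wx":0,"wy":0,"wz":0}]' && python3 -m inch '[{"dx":0,"dy":0,"dz":0,"wx":0,"wy":0,"wz":0},{"dx":0,"dy":0,"dz":0,"wx":0,"wy":0,"wz":0},{"dx":0,"dy":0,"dz":0,"wx":0,"wy":0,"wz":0},{"dx":0,"dy":0,"dz":0,"wx":0,"wy":0,"wz":0},{"dx":0,"dy":0,"dz":0,"wx":0,"wy":0,"wz":0},{"dx":0,"dy":0,"dz":0,"wx":0,"wy":0,"wz":0},{"dx":0,"dy":0,"dz":0,"wx":0,"wy":0,"wz":0},{"dx":0,"dy":0,"dz":0,"wx":0,"wy":0,"wz":0}]' 0 50; python3 -c "
from station import sense;s=sense();print(s['tcp_pos'],s['force'],s['finger_gap'],s['gripper_force'])"
```

```text
t: 5.05
tcp_pos: [0.5626, 0.1615, 0.0921]
tool_rot: [0.678, 0.735, 0.001, 0.001]
force: [0.0, 0.6, -0.2]
finger_gap: 1.001
gripper_force: 0.0
t: 6.05
tcp_pos: [0.5617, 0.1617, 0.0913]
tool_rot: [0.678, 0.735, 0.0, 0.0]
force: [-1.1, 1.2, 4.8]
finger_gap: 0.241
gripper_force: 48.9
[0.56171224 0.1616752  0.09125431] [-1.13959309  1.20032215  4.81021513] 0.24069028433202277 48.877766132354736
```

```bash
python3 -m inch '[{"dx":0,"dy":0,"dz":-2,"wx":0,"wy":0,"wz":0},{"dx":0,"dy":0,"dz":-4,"wx":0,"wy":0,"wz":0},{"dx":0,"dy":0,"dz":-5,"wx":0,"wy":0,"wz":0},{"dx":0,"dy":0,"dz":-3,"wx":0,"wy":0,"wz":0},{"dx":0,"dy":0,"dz":0,"wx":0,"wy":0,"wz":0},{"dx":0,"dy":0,"dz":0,"wx":0,"wy":0,"wz":0}]'; cat > rodin.py <<'E'
from h import *
s=sense(); M=R.from_quat(s['tool_rot']).as_matrix(); t=s['tcp_pos']; print(t,M[:2,0],s['force'],s['finger_gap'])
im,p=grab('wrist','wr%d'%int(s['t']*100)); z=t[2]-.054
b=max((c for c in blobs(rod_mask(im))[:3]),key=lambda c:c[0]); m=b[2]
vs=np.nonzero(m.sum(1)>6)[0]
for v in np.linspace(vs[0]+2,vs[-1]-2,7).astype(int):
    u=np.nonzero(m[v])[0]; q=plane(p,[[(u[0]+u[-1])/2,v]],z)[0]; print(v,u[0],u[-1],(M.T@(q-t)).round(4))
for v in (vs[0],vs[-1]): print('end',(M.T@(plane(p,[[280,v]],z)[0]-t)).round(4))
E
python3 rodin.py
```

```text
t: 6.8
tcp_pos: [0.5607, 0.1615, 0.2293]
tool_rot: [0.678, 0.735, -0.001, -0.001]
force: [0.3, 0.1, -2.4]
finger_gap: 0.239
gripper_force: 49.2
[0.56071672 0.16149354 0.22930606] [-0.08141651  0.99668016] [ 0.29552672  0.14027279 -2.41798611] 0.2387607153040625
45 249 315 [0.0926 0.0003 0.054 ]
104 249 315 [0.0752 0.0003 0.054 ]
164 250 314 [0.0557 0.0003 0.054 ]
224 252 312 [0.034  0.0003 0.054 ]
283 253 311 [0.0103 0.0003 0.054 ]
343 255 310 [-0.0165  0.0005  0.054 ]
403 267 298 [-0.0464  0.0005  0.054 ]
end [ 0.0931 -0.0003  0.054 ]
end [-0.0475 -0.0006  0.054 ]
```

```bash
python3 -m inch '[{"dx":0,"dy":0,"dz":0,"wx":0,"wy":0,"wz":-9.06},{"dx":-4.93,"dy":-1.65,"dz":0,"wx":0,"wy":0,"wz":0},{"dx":-4.93,"dy":-1.65,"dz":0,"wx":0,"wy":0,"wz":0},{"dx":-4.93,"dy":-1.65,"dz":0,"wx":0,"wy":0,"wz":0},{"dx":-4.93,"dy":-1.65,"dz":0,"wx":0,"wy":0,"wz":0},{"dx":-4.93,"dy":-1.65,"dz":0,"wx":0,"wy":0,"wz":0},{"dx":-4.92,"dy":-1.67,"dz":0,"wx":0,"wy":0,"wz":0},{"dx":0,"dy":0,"dz":0,"wx":0,"wy":0,"wz":0},{"dx":0,"dy":0,"dz":0,"wx":0,"wy":0,"wz":0},{"dx":0,"dy":0,"dz":0,"wx":0,"wy":0,"wz":0}]'; cat > st.py <<'E'
from h import *
f=[];s=sense(); M=R.from_quat(s['tool_rot']).as_matrix(); t=s['tcp_pos']
d=np.array([-.2373,.9714]); m=np.array([.5352,-.1517]); r=t[:2]-m
f=s['force']
print('t %.2f dock x %.4f y %.4f axis z %.4f yaw err deg %.2f tilt %s'%(s['t'],r@[d[1],-d[0]],r@d,t[2]-.054,np.degrees(np.arctan2(M[1,0],M[0,0])-np.arctan2(d[1],d[0])),M[2,:2].round(4)),'force dock xyz',np.round([f[:2]@[d[1],-d[0]],f[:2]@d,f[2]],2),'T',s['ft_torque'].round(2),'gap %.3f grip %.1f'%(s['finger_gap'],s['gripper_force']))
E
python3 st.py; python3 - <<'E'
from h import *
im,p=grab('top'); np.save('pics/top2.npy',im); s,q=grab('scene')
A=cv2.resize(im[150:270,270:440],None,fx=3,fy=3,interpolation=cv2.INTER_CUBIC); B=cv2.resize(s[100:260,140:320],None,fx=3,fy=3,interpolation=cv2.INTER_CUBIC)[:,:240*1]
cv2.imwrite('pics/above_top.png',A[:,:,::-1])
E
```

```text
t: 8.1
tcp_pos: [0.5351, -0.1476, 0.2301]
tool_rot: [0.617, 0.787, -0.0, -0.001]
force: [0.4, -0.2, -2.2]
finger_gap: 0.241
gripper_force: 49.3
t 8.10 dock x 0.0009 y 0.0040 axis z 0.1761 yaw err deg 0.09 tilt [ 0.0017 -0.0016] force dock xyz [ 0.34 -0.3  -2.21] T [-0.01 -0.02 -0.01] gap 0.241 grip 49.3
```

```bash
python3 -m inch '[{"dx":0,"dy":-0.06,"dz":2,"wx":0,"wy":0,"wz":0},{"dx":0,"dy":0,"dz":2,"wx":0,"wy":0,"wz":0},{"dx":0,"dy":0,"dz":2,"wx":0,"wy":0,"wz":0},{"dx":0,"dy":0,"dz":0,"wx":0,"wy":0,"wz":0},{"dx":0,"dy":0,"dz":0,"wx":0,"wy":0,"wz":0},{"dx":0,"dy":0,"dz":0,"wx":0,"wy":0,"wz":0}]' >/dev/null; python3 st.py; python3 - <<'E'
from h import *
im,p=grab('wrist'); np.save('pics/w5.npy',im); np.save('pics/w5p.npy',p,allow_pickle=True)
A=im[60:420,130:430]; s,q=grab('scene')
B=cv2.resize(s[140:260,150:310],None,fx=3,fy=3,interpolation=cv2.INTER_CUBIC)
cv2.imwrite('pics/w5.png',np.hstack([A,B])[:,:,::-1])
E
```

```text
t 8.95 dock x 0.0009 y 0.0022 axis z 0.1179 yaw err deg 0.02 tilt [-0.0014  0.0015] force dock xyz [ 0.6   0.35 -1.72] T [-0.07  0.02 -0.02] gap 0.237 grip 49.3
```

View pics/w5.png

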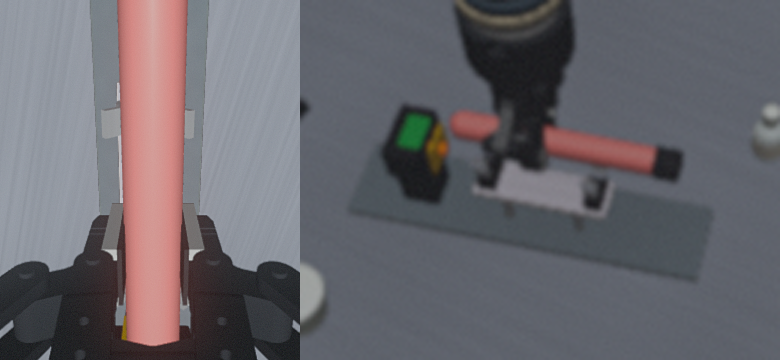

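The wrist view (left) shows the far clip's flares on both sides of the rod, outer edges at crop u=102 and 195, v≈122. The scene view shows the nose short of the orange pin and the rod aligned with the dock. I'll compute the lateral offset.

```bash
python3 - <<'E'
from h import *
im=np.load('pics/w5.npy'); p=np.load('pics/w5p.npy',allow_pickle=True).item()
d=np.array([-.2373,.9714]); m=np.array([.5352,-.1517])
D=lambda q:[round(float((q[:2]-m)@[d[1],-d[0]]),4),round(float((q[:2]-m)@d),4)]
for q in plane(p,[(232,168),(232,197),(325,168),(325,197)],.091): print('flare',D(q))
k=rod_mask(im)
for v in (100,140,182,220,260):
    u=np.nonzero(k[v,220:340])[0]+220; print(v,u[0],u[-1],D(plane(p,[[(u[0]+u[-1])/2,v]],.118)[0]))
# base edges rows near
g=im.astype(int)
for v in (80,100,182,215):
    r=g[v,200:360].sum(1); e=np.abs(np.diff(r)); i=np.argsort(-e)[:8]+200; print(v,sorted(i.tolist()))
E
```

```text
flare [-0.0193, 0.0507]
flare [-0.0198, 0.0382]
flare [0.0191, 0.0507]
flare [0.0196, 0.0382]
100 249 315 [0.0014, 0.0786]
140 250 314 [0.0014, 0.0659]
182 251 313 [0.0014, 0.0516]
220 252 312 [0.0014, 0.0377]
260 254 311 [0.0015, 0.022]
80 [220, 246, 248, 315, 316, 317, 336, 337]
100 [220, 247, 249, 312, 314, 316, 335, 336]
182 [224, 230, 249, 250, 312, 314, 323, 333]
215 [226, 248, 250, 251, 253, 254, 313, 331]
```

```bash
python3 -m inch '[{"dx":0,"dy":-0.15,"dz":1,"wx":0,"wy":0,"wz":0},{"dx":0,"dy":0,"dz":1,"wx":0,"wy":0,"wz":0},{"dx":0,"dy":0,"dz":0.4,"wx":0,"wy":0,"wz":0},{"dx":0,"dy":0,"dz":0,"wx":0,"wy":0,"wz":0},{"dx":0,"dy":0,"dz":0,"wx":0,"wy":0,"wz":0}]' - 70 >/dev/null; python3 st.py; python3 -m inch '[{"dx":0,"dy":0,"dz":0.3,"wx":0,"wy":0,"wz":0},{"dx":0,"dy":0,"dz":0.2,"wx":0,"wy":0,"wz":0},{"dx":0,"dy":0,"dz":0.2,"wx":0,"wy":0,"wz":0},{"dx":0,"dy":0,"dz":0,"wx":0,"wy":0,"wz":0}]' >/dev/null; python3 st.py;
```

```text
t 9.68 dock x -0.0011 y 0.0023 axis z 0.0929 yaw err deg -0.01 tilt [-0.0001  0.0001] force dock xyz [-0.45 -0.49 -1.41] T [-0.08 -0.02 -0.02] gap 0.229 grip 68.7
t 10.18 dock x -0.0011 y 0.0022 axis z 0.0862 yaw err deg -0.01 tilt [-0.0005  0.0005] force dock xyz [-0.88  0.27  2.42] T [-0.1   0.12 -0.04] gap 0.232 grip 69.2
```

```bash

python3 -m inch '[{"dx":0,"dy":0,"dz":0.2,"wx":0,"wy":0,"wz":0},{"dx":0,"dy":0,"dz":0.2,"wx":0,"wy":0,"wz":0},{"dx":0,"dy":0,"dz":0,"wx":0,"wy":0,"wz":0}]' >/dev/null; python3 st.py; python3 -m inch '[{"dx":0,"dy":0,"dz":0.15,"wx":0,"wy":0,"wz":0},{"dx":0,"dy":0,"dz":0.15,"wx":0,"wy":0,"wz":0},{"dx":0,"dy":0,"dz":0,"wx":0,"wy":0,"wz":0}]' >/dev/null; python3 st.py
```

```text
t 10.55 dock x -0.0010 y 0.0022 axis z 0.0822 yaw err deg -0.01 tilt [-0.0005  0.0007] force dock xyz [-1.22  0.14  5.61] T [-0.04  0.14 -0.08] gap 0.237 grip 69.5
t 10.93 dock x -0.0008 y 0.0022 axis z 0.0795 yaw err deg -0.00 tilt [-0.0007  0.001 ] force dock xyz [-1.24  0.26  7.29] T [-0.02  0.15 -0.  ] gap 0.230 grip 69.7
```

```bash

python3 -m inch '[{"dx":0,"dy":0,"dz":0.1,"wx":0,"wy":0,"wz":0},{"dx":0,"dy":0,"dz":0.1,"wx":0,"wy":0,"wz":0},{"dx":0,"dy":0,"dz":0,"wx":0,"wy":0,"wz":0}]' >/dev/null; python3 st.py; python3 -m inch '[{"dx":0,"dy":0,"dz":0.1,"wx":0,"wy":0,"wz":0},{"dx":0,"dy":0,"dz":0.1,"wx":0,"wy":0,"wz":0},{"dx":0,"dy":0,"dz":0,"wx":0,"wy":0,"wz":0}]' >/dev/null; python3 st.py
```

```text
t 11.30 dock x -0.0008 y 0.0021 axis z 0.0777 yaw err deg -0.00 tilt [-0.001   0.0013] force dock xyz [-0.47  0.89  8.73] T [0.01 0.14 0.02] gap 0.234 grip 69.8
t 11.68 dock x -0.0007 y 0.0021 axis z 0.0759 yaw err deg -0.00 tilt [-0.0012  0.0015] force dock xyz [-1.86  0.16  9.27] T [-0.05  0.2  -0.06] gap 0.238 grip 69.9
```

```bash

python3 -m inch '[{"dx":0,"dy":0,"dz":0.1,"wx":0,"wy":0,"wz":0},{"dx":0,"dy":0,"dz":0.1,"wx":0,"wy":0,"wz":0},{"dx":0,"dy":0,"dz":0,"wx":0,"wy":0,"wz":0}]' >/dev/null; python3 st.py; python3 -m inch '[{"dx":0,"dy":0,"dz":0.1,"wx":0,"wy":0,"wz":0},{"dx":0,"dy":0,"dz":0,"wx":0,"wy":0,"wz":0}]' >/dev/null; python3 st.py
```

```text
t 12.05 dock x -0.0007 y 0.0020 axis z 0.0739 yaw err deg 0.01 tilt [-0.0015  0.0016] force dock xyz [-2.42  0.47  9.94] T [-0.13  0.26 -0.04] gap 0.232 grip 69.9
t 12.30 dock x -0.0007 y 0.0019 axis z 0.0728 yaw err deg 0.00 tilt [-0.0015  0.0015] force dock xyz [-1.47 -0.36  6.99] T [-0.15  0.14  0.02] gap 0.235 grip 69.6
```

```bash

python3 -m inch '[{"dx":0,"dy":0,"dz":0.1,"wx":0,"wy":0,"wz":0},{"dx":0,"dy":0,"dz":0,"wx":0,"wy":0,"wz":0}]' >/dev/null; python3 st.py; python3 -m inch '[{"dx":0,"dy":0,"dz":0.1,"wx":0,"wy":0,"wz":0},{"dx":0,"dy":0,"dz":0,"wx":0,"wy":0,"wz":0}]' >/dev/null; python3 st.py
```

```text
t 12.55 dock x -0.0010 y 0.0021 axis z 0.0709 yaw err deg 0.01 tilt [-0.0007  0.0007] force dock xyz [-1.17 -1.29  3.64] T [-0.16 -0.01  0.05] gap 0.238 grip 69.4
t 12.80 dock x -0.0010 y 0.0021 axis z 0.0699 yaw err deg -0.01 tilt [-0.0006  0.0005] force dock xyz [-0.89 -1.33  4.6 ] T [-0.28 -0.07  0.01] gap 0.235 grip 69.4
```

The force dropped in two stages, 10 to 7 to 3.6 N, and now follows the rail spring, so both clips have probably snapped. I'll let the rail up and check.

```bash

python3 -m inch '[{"dx":0,"dy":0,"dz":-0.1,"wx":0,"wy":0,"wz":0},{"dx":0,"dy":0,"dz":-0.1,"wx":0,"wy":0,"wz":0},{"dx":0,"dy":0,"dz":0,"wx":0,"wy":0,"wz":0}]' >/dev/null; python3 st.py; python3 -m inch '[{"dx":0,"dy":0,"dz":-0.1,"wx":0,"wy":0,"wz":0},{"dx":0,"dy":0,"dz":-0.08,"wx":0,"wy":0,"wz":0},{"dx":0,"dy":0,"dz":0,"wx":0,"wy":0,"wz":0}]' >/dev/null; python3 st.py
```

```text
t 13.18 dock x -0.0010 y 0.0021 axis z 0.0720 yaw err deg -0.01 tilt [-0.0007  0.0006] force dock xyz [-0.38 -2.06  2.56] T [-0.35 -0.17 -0.01] gap 0.232 grip 69.4
t 13.55 dock x -0.0010 y 0.0021 axis z 0.0738 yaw err deg -0.01 tilt [-0.0005  0.0005] force dock xyz [ 0.67 -2.7   1.23] T [-0.44 -0.28 -0.04] gap 0.232 grip 69.2
```

```bash
python3 -m inch '[{"dx":0,"dy":0,"dz":0,"wx":0,"wy":0,"wz":0},{"dx":0,"dy":0,"dz":0,"wx":0,"wy":0,"wz":0},{"dx":0,"dy":0,"dz":0,"wx":0,"wy":0,"wz":0},{"dx":0,"dy":0,"dz":0,"wx":0,"wy":0,"wz":0}]' 0.7 >/dev/null; python3 st.py; python3 -m inch '[{"dx":0,"dy":0,"dz":-2,"wx":0,"wy":0,"wz":0},{"dx":0,"dy":0,"dz":-3,"wx":0,"wy":0,"wz":0},{"dx":2,"dy":0,"dz":-4,"wx":0,"wy":0,"wz":0},{"dx":3,"dy":0,"dz":-3,"wx":0,"wy":0,"wz":0},{"dx":0,"dy":0,"dz":0,"wx":0,"wy":0,"wz":0},{"dx":0,"dy":0,"dz":0,"wx":0,"wy":0,"wz":0}]' >/dev/null; python3 st.py
python3 - <<'E'
from h import *
im,p=grab('wrist'); np.save('pics/w6.npy',im); np.save('pics/w6p.npy',p,allow_pickle=True)
s,q=grab('scene'); d=np.array([-.2373,.9714]); m=np.array([.5352,-.1517])
D=lambda q:[round(float((q[:2]-m)@[d[1],-d[0]]),4),round(float((q[:2]-m)@d),4)]
k=max(blobs(rod_mask(im)),key=lambda b:b[0])[2]; vs=np.nonzero(k.sum(1)>4)[0]
for v in np.linspace(vs[0],vs[-1],9).astype(int):
    u=np.nonzero(k[v])[0]; print(v,u[0],u[-1],D(plane(p,[[(u[0]+u[-1])/2,v]],.074)[0]))
A=im[:,130:430]; B=cv2.resize(s[150:250,160:300],None,fx=3.4,fy=3.4,interpolation=cv2.INTER_CUBIC)
o=np.zeros((420,780,3),np.uint8); o[:,:300]=A; o[:340,300:776]=B; cv2.imwrite('pics/w6.png',o[:,:,::-1])
E
```

```text
t 14.05 dock x -0.0014 y 0.0027 axis z 0.0735 yaw err deg 0.01 tilt [ 0.0006 -0.0006] force dock xyz [ 0.45  0.26 -0.04] T [-0.01 -0.02 -0.06] gap 0.698 grip 0.0
t 14.80 dock x -0.0013 y 0.0522 axis z 0.1933 yaw err deg 0.02 tilt [-0.0002 -0.0003] force dock xyz [0.8  0.18 0.12] T [ 0.06  0.04 -0.01] gap 0.696 grip 0.0
150 267 299 [-0.0004, 0.0931]
175 267 299 [-0.0004, 0.0764]
201 267 298 [-0.0008, 0.0582]
227 271 295 [-0.0004, 0.0391]
253 269 297 [-0.0004, 0.0192]
278 269 297 [-0.0004, -0.0008]
304 269 297 [-0.0004, -0.0227]
330 272 293 [-0.0007, -0.0456]
356 278 288 [-0.0003, -0.0696]
```

View pics/w6.png

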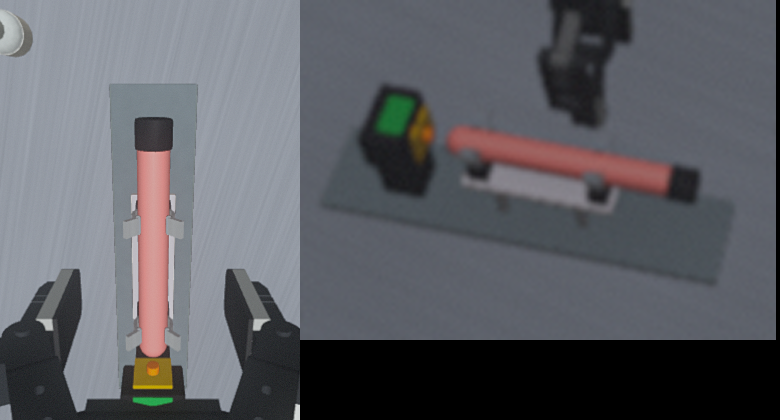

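The picture shows both clips' lips closed over the rod (narrowed at v≈227 and 330), the rail back up, and the nose about 13 mm short of the pin. I'll push lengthwise on the cap face with shut fingers, starting behind the tail.

```bash
python3 -m inch '[{"dx":4.5,"dy":0.08,"dz":0,"wx":0,"wy":0,"wz":0},{"dx":4.5,"dy":0,"dz":0,"wx":0,"wy":0,"wz":0},{"dx":0,"dy":0,"dz":0,"wx":0,"wy":0,"wz":0},{"dx":0,"dy":0,"dz":3,"wx":0,"wy":0,"wz":0},{"dx":0,"dy":0,"dz":3,"wx":0,"wy":0,"wz":0},{"dx":0,"dy":0,"dz":3,"wx":0,"wy":0,"wz":0},{"dx":0,"dy":0,"dz":3,"wx":0,"wy":0,"wz":0},{"dx":0,"dy":0,"dz":0,"wx":0,"wy":0,"wz":0},{"dx":0,"dy":0,"dz":0,"wx":0,"wy":0,"wz":0},{"dx":0,"dy":0,"dz":0,"wx":0,"wy":0,"wz":0}]' 0 30 >/dev/null; python3 st.py; python3 -m inch '[{"dx":-0.4,"dy":0,"dz":0,"wx":0,"wy":0,"wz":0},{"dx":-0.4,"dy":0,"dz":0,"wx":0,"wy":0,"wz":0},{"dx":-0.2,"dy":0,"dz":0,"wx":0,"wy":0,"wz":0},{"dx":0,"dy":0,"dz":0,"wx":0,"wy":0,"wz":0}]' >/dev/null; python3 st.py
```

```text
t 16.15 dock x 0.0003 y 0.1417 axis z 0.0747 yaw err deg -0.02 tilt [-0.0012  0.0021] force dock xyz [ 0.05 -0.82  0.37] T [-0.04  0.03 -0.02] gap -0.000 grip 0.0
t 16.65 dock x -0.0004 y 0.1321 axis z 0.0738 yaw err deg -0.03 tilt [-0.0001  0.0002] force dock xyz [-0.16 -0.8   0.35] T [ 0.04 -0.07  0.06] gap -0.002 grip 0.0
```

```bash
for i in 1 2; do :; done; python3 -m inch '[{"dx":-0.3,"dy":0,"dz":0,"wx":0,"wy":0,"wz":0},{"dx":-0.3,"dy":0,"dz":0,"wx":0,"wy":0,"wz":0},{"dx":0,"dy":0,"dz":0,"wx":0,"wy":0,"wz":0}]' >/dev/null; python3 st.py; python3 -m inch '[{"dx":-0.2,"dy":0,"dz":0,"wx":0,"wy":0,"wz":0},{"dx":-0.2,"dy":0,"dz":0,"wx":0,"wy":0,"wz":0},{"dx":0,"dy":0,"dz":0,"wx":0,"wy":0,"wz":0}]' >/dev/null; python3 st.py;  python3 -m inch '[{"dx":-0.2,"dy":0,"dz":0,"wx":0,"wy":0,"wz":0},{"dx":-0.2,"dy":0,"dz":0,"wx":0,"wy":0,"wz":0},{"dx":0,"dy":0,"dz":0,"wx":0,"wy":0,"wz":0}]' >/dev/null; python3 st.py
```

```text
t 17.02 dock x -0.0003 y 0.1261 axis z 0.0737 yaw err deg -0.03 tilt [-0.0001  0.0002] force dock xyz [-0.57 -0.14 -0.29] T [0.01 0.03 0.04] gap -0.003 grip 0.0
t 17.40 dock x -0.0009 y 0.1236 axis z 0.0736 yaw err deg -0.05 tilt [ 0.0024 -0.0014] force dock xyz [1.45 3.93 1.73] T [ 0.8  -0.05  0.01] gap 0.002 grip 2.5
t 17.77 dock x -0.0010 y 0.1199 axis z 0.0735 yaw err deg -0.04 tilt [ 0.0027 -0.0018] force dock xyz [1.2  5.4  2.17] T [0.86 0.07 0.05] gap 0.003 grip 2.8
```

```bash
python3 -m inch '[{"dx":-0.2,"dy":0,"dz":-0.05,"wx":0,"wy":0,"wz":0},{"dx":-0.2,"dy":0,"dz":-0.05,"wx":0,"wy":0,"wz":0},{"dx":0,"dy":0,"dz":0,"wx":0,"wy":0,"wz":0}]' >/dev/null; python3 st.py; python3 -m inch '[{"dx":-0.2,"dy":0,"dz":0,"wx":0,"wy":0,"wz":0},{"dx":-0.1,"dy":0,"dz":0,"wx":0,"wy":0,"wz":0},{"dx":0,"dy":0,"dz":0,"wx":0,"wy":0,"wz":0}]' >/dev/null; python3 st.py;  python3 - <<'E'
from h import *
im,p=grab('wrist'); np.save('pics/w7.npy',im)
d=np.array([-.2373,.9714]); m=np.array([.5352,-.1517])
k=max(blobs(rod_mask(im),5) or [(0,0,None)],key=lambda b:b[0]); print(k[:2])
s,q=grab('top'); np.save('pics/t7.npy',s)
k=max((b for b in blobs(rod_mask(s)) if b[1][0]>280),key=lambda b:b[0])[2]
for nm in ('cur',):
    P=plane(q,np.argwhere(k)[:,::-1],.074); y=(P[:,:2]-m)@d; print('rose y range top',y.min(),y.max())
E
```

```text
t 18.15 dock x -0.0013 y 0.1160 axis z 0.0743 yaw err deg -0.04 tilt [ 0.0031 -0.0025] force dock xyz [ 1.94  6.08 -1.05] T [0.82 0.03 0.  ] gap -0.001 grip 2.6
t 18.52 dock x -0.0013 y 0.1131 axis z 0.0743 yaw err deg -0.04 tilt [ 0.0033 -0.0026] force dock xyz [ 0.52  5.81 -0.14] T [0.86 0.02 0.02] gap -0.003 grip 2.8
(np.int32(61), array([283.5, 400. ]))
rose y range top -0.07687381743417863 0.01928564117494019
```

```bash
S(){ python3 st.py | sed 's/yaw.*force/force/'; }; python3 -m inch '[{"dx":-0.1,"dy":0,"dz":0,"wx":0,"wy":0,"wz":0},{"dx":-0.1,"dy":0,"dz":0,"wx":0,"wy":0,"wz":0},{"dx":0,"dy":0,"dz":0,"wx":0,"wy":0,"wz":0}]' >/dev/null; S; python3 -m inch '[{"dx":-0.1,"dy":0,"dz":0,"wx":0,"wy":0,"wz":0},{"dx":0,"dy":0,"dz":0,"wx":0,"wy":0,"wz":0}]' >/dev/null; S; python3 -m inch '[{"dx":-0.1,"dy":0,"dz":0,"wx":0,"wy":0,"wz":0},{"dx":0,"dy":0,"dz":0,"wx":0,"wy":0,"wz":0}]' >/dev/null; S; python3 -m inch '[{"dx":-0.1,"dy":0,"dz":0,"wx":0,"wy":0,"wz":0},{"dx":0,"dy":0,"dz":0,"wx":0,"wy":0,"wz":0}]' >/dev/null; S
```

```text
t 19.00 dock x -0.0014 y 0.1113 axis z 0.0743 force dock xyz [ 1.05  6.88 -0.68] T [0.96 0.05 0.01] gap -0.001 grip 3.2
t 19.25 dock x -0.0014 y 0.1104 axis z 0.0743 force dock xyz [ 1.32  6.65 -0.61] T [0.98 0.07 0.05] gap -0.001 grip 3.2
t 19.50 dock x -0.0014 y 0.1094 axis z 0.0743 force dock xyz [ 0.95  5.91 -0.52] T [1.06 0.05 0.02] gap 0.000 grip 3.3
t 19.75 dock x -0.0014 y 0.1084 axis z 0.0743 force dock xyz [0.72 6.69 0.  ] T [1.04 0.09 0.06] gap -0.001 grip 3.4
```

The torque has risen by about 1.2 N of push, so the pin is being pressed. I'll go on in half-millimetre steps and watch for the plate's 2 N onset.

```bash
S(){ python3 st.py | sed 's/yaw.*force/force/'; }; python3 -m inch '[{"dx":-0.1,"dy":0,"dz":0,"wx":0,"wy":0,"wz":0},{"dx":0,"dy":0,"dz":0,"wx":0,"wy":0,"wz":0}]' >/dev/null; S; python3 -m inch '[{"dx":-0.05,"dy":0,"dz":0,"wx":0,"wy":0,"wz":0},{"dx":0,"dy":0,"dz":0,"wx":0,"wy":0,"wz":0}]' >/dev/null; S; python3 -m inch '[{"dx":-0.05,"dy":0,"dz":0,"wx":0,"wy":0,"wz":0},{"dx":0,"dy":0,"dz":0,"wx":0,"wy":0,"wz":0}]' >/dev/null; S
```

```text
t 20.00 dock x -0.0014 y 0.1075 axis z 0.0743 force dock xyz [1.42 6.73 0.02] T [1.03 0.09 0.01] gap -0.002 grip 3.4
t 20.25 dock x -0.0014 y 0.1071 axis z 0.0743 force dock xyz [ 2.43  7.31 -0.18] T [ 1.06 -0.02  0.02] gap 0.002 grip 3.5
t 20.50 dock x -0.0014 y 0.1068 axis z 0.0743 force dock xyz [1.67 7.88 0.87] T [1.24 0.   0.02] gap 0.005 grip 3.9
```

```bash
S(){ python3 st.py | sed 's/yaw.*force/force/'; }; python3 -m inch '[{"dx":-0.05,"dy":0,"dz":0,"wx":0,"wy":0,"wz":0},{"dx":0,"dy":0,"dz":0,"wx":0,"wy":0,"wz":0}]' >/dev/null; S
```

```text
t 20.75 dock x -0.0014 y 0.1064 axis z 0.0743 force dock xyz [2.18 8.07 0.78] T [1.31 0.01 0.07] gap -0.001 grip 4.3
```

```bash
S(){ python3 st.py | sed 's/yaw.*force/force/'; }; python3 -m inch '[{"dx":-0.05,"dy":0,"dz":0,"wx":0,"wy":0,"wz":0},{"dx":0,"dy":0,"dz":0,"wx":0,"wy":0,"wz":0}]' >/dev/null; S;  python3 -m inch '[{"dx":-0.05,"dy":0,"dz":0,"wx":0,"wy":0,"wz":0},{"dx":0,"dy":0,"dz":0,"wx":0,"wy":0,"wz":0},{"dx":0,"dy":0,"dz":0,"wx":0,"wy":0,"wz":0}]' >/dev/null; S
```

```text
t 21.00 dock x -0.0015 y 0.1061 axis z 0.0743 force dock xyz [1.67 9.11 1.07] T [ 1.42 -0.01  0.03] gap 0.003 grip 4.6
t 21.38 dock x -0.0015 y 0.1058 axis z 0.0743 force dock xyz [2.25 9.99 0.67] T [1.57 0.02 0.03] gap -0.003 grip 4.9
```

The push is now about 3.4 N above pin-only, so the pin is flush and the plate is only about 0.4 mm in. I'll retreat and check.

```bash
python3 -m inch '[{"dx":0.5,"dy":0,"dz":0,"wx":0,"wy":0,"wz":0},{"dx":2,"dy":0,"dz":0,"wx":0,"wy":0,"wz":0},{"dx":1.5,"dy":0,"dz":-1,"wx":0,"wy":0,"wz":0},{"dx":0,"dy":0,"dz":-4,"wx":0,"wy":0,"wz":0},{"dx":-4.5,"dy":0,"dz":-4,"wx":0,"wy":0,"wz":0},{"dx":-4.5,"dy":0,"dz":-3,"wx":0,"wy":0,"wz":0},{"dx":-4,"dy":0,"dz":-2,"wx":0,"wy":0,"wz":0},{"dx":0,"dy":0,"dz":0,"wx":0,"wy":0,"wz":0},{"dx":0,"dy":0,"dz":0,"wx":0,"wy":0,"wz":0}]' >/dev/null; python3 st.py; python3 - <<'E'
from h import *
im,p=grab('wrist'); s,q=grab('scene'); t,_=grab('top')
d=np.array([-.2373,.9714]); m=np.array([.5352,-.1517])
k=max(blobs(rod_mask(im)),key=lambda b:b[0])[2]; P=plane(p,np.argwhere(k)[:,::-1],.074); y=(P[:,:2]-m)@d; x=(P[:,:2]-m)@[d[1],-d[0]]
print('rose y',y.min(),y.max()); vs=np.nonzero(k.sum(1)>4)[0]
print([(int(v),int(k[v].sum())) for v in range(vs[0],vs[-1],8)])
o=np.zeros((420,800,3),np.uint8); o[:,:300]=im[:,130:430]; o[:300,300:]=cv2.resize(s[160:235,160:285],(500,300),interpolation=cv2.INTER_CUBIC)
o[300:,300:500]=cv2.resize(t[182:242,320:420],(200,120)); cv2.imwrite('pics/w8.png',o[:,:,::-1])
E
```

```text
t 22.50 dock x -0.0010 y 0.0143 axis z 0.2146 yaw err deg 0.01 tilt [ 0.0014 -0.0012] force dock xyz [-0.35  0.23 -0.21] T [ 0.01 -0.05 -0.  ] gap -0.001 grip 0.0
rose y -0.036048483293346534 0.07616519705499458
[(116, 10), (124, 9), (132, 9), (140, 9), (148, 9), (156, 5), (164, 6), (172, 5), (180, 8), (188, 8), (196, 8), (204, 8), (212, 8), (220, 7), (228, 8), (236, 8), (244, 8), (252, 8), (260, 8)]
```

View pics/w8.png

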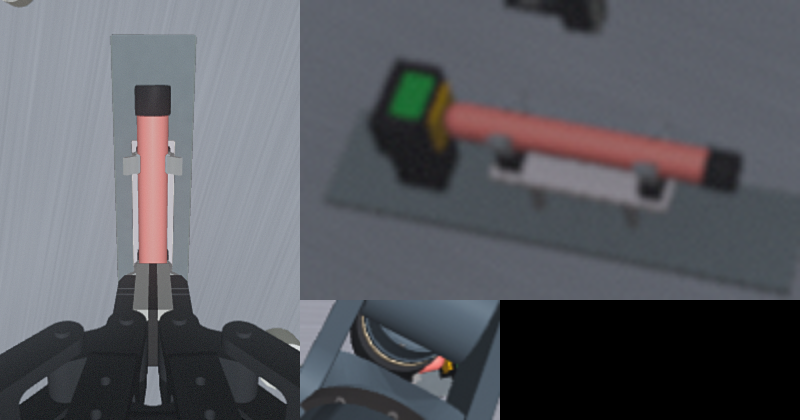

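The rod is seated in both clips and its nose rests on the yellow plate with no orange pin visible. The cap edge is at dock y≈+75 mm, so the nose is at ≈-85 mm, where the plate is. The gripper is clear, so I'm handing in.

```bash
python3 -c "
from station import workorder; print(workorder.sign_off())"
```

```text
the job is handed in; nothing more can be done
None
```

The job is handed in at about 22.5 s of robot time: the last views show the rose rod snapped into both clips, the rail back up, the nose on the yellow plate holding the pin in (plate pushed about 0.4 mm by the force readings), and the robot clear.

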